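Restock the cover-glass chute

TASK

Of the two sloped metal chutes, the narrower one already has a small square cover-glass box waiting at its stop. Set the loose cover-glass box of the same kind, lid up, on the open upper end of that narrow chute and let go of it there, so that it slides down by itself and comes to rest in the channel behind the waiting box. Do not drop it from a height, do not push it down the channel, and leave the loose petri dish where it lies.

Things in the scene. Friction and masses are not known exactly. Their poses are not given: they have to be found in the camera images.
- spare_center (a point): Centre (half-way up) of the loose cover-glass box to be loaded: a flat square white plastic box with a clear lid, 29 x 29 mm, 15 mm high, 20 g, lying lid up on the worktop, 25 mm or more clear of other things. x and y are square to its sides, z up through the lid; either pair of opposite sides may be gripped.
- chute_load (a point): Set-down point on the narrow metal chute: on its sloped bed, centre line, 115 mm above the worktop. x points uphill, level; z up. The bed falls 26 deg toward -x and is smooth (friction 0.3): a released box slides at once. Open deck 72 mm wide, no walls, from 36 mm downhill to 40 mm uphill. A box held level touches first by its uphill edge, its underside 7 mm above this point.
- waiting_center (a point): Centre of the equal box already waiting (fixed) at the stop of the narrow chute's channel, tilted 26 deg with the bed; its x points uphill along the slope. The channel is 36 mm wide with 12 mm walls, flared at its upper mouth; the loaded box should end 29 mm uphill of this one, touching it. The wider chute (66 mm, petri dish in it) stands alongside, left or right, 150 mm or more away.
- loose_dish: Bystander: a closed clear petri dish, 60 mm across and 14 mm high, loose on the worktop beside the chutes; origin at the centre of its underside.

How it is judged:
At the end, for the whole second after the job is handed in: The loose cover-glass box rests at a standstill, lid up and flat on the bed (within 11 degrees and 10 mm), in the channel of the narrow chute directly behind the waiting box: its centre 18 to 50 mm uphill of that box's centre and within 12 mm of the centre line (x of spare_center in the frame of waiting_center between 0.018 and 0.05 m and y of spare_center in the frame of waiting_center between -0.012 and 0.012 m and z of spare_center in the frame of waiting_center between -0.01 and 0.01 m and angle between the z axis of spare_center and the z axis of waiting_center, either way round below 0.2 rad and angle between spare_center's own z axis and vertical below 0.75 rad and linear speed of spare_box below 0.02 m/s); the robot touches nothing.
It fails at once if the box is held or pushed by the fingers in the walled channel instead of sliding down by itself (contact force between the fingers and spare_box above 0.2 N and x of spare_center in the frame of chute_load between -0.22 and -0.07 m and y of spare_center in the frame of chute_load between -0.03 and 0.03 m and z of spare_center in the frame of chute_load below 0 m).
It fails at once if the box is let go more than about 45 mm above the chute (contact force between the fingers and spare_box below 0.01 N and horizontal distance between spare_center and chute_load below 0.08 m and z of spare_center in the frame of chute_load above 0.055 m).
It fails at once if the loose petri dish is moved more than 30 mm (distance of loose_dish from where it was at the start of the episode above 0.03 m).
It also fails if it takes over 35 s, if anything falls off the work surface, if the arm or the gripper's body presses on something with over 40 N, if the wrist force passes 120 N, or if a joint passes its speed limit or range.

ROBOT

A 7-joint arm with a two-finger parallel gripper is mounted at the origin on a cart in front of the work surface, level with it; the furniture and walls round the work are solid. World frame = base frame: x ahead of the robot, y to its left, z up, the work surface at z = 0. Lengths are in m, angles in rad, forces in N, time in s.
With the tool pointing down it reaches from about 0.4 to 0.875 m from the base axis. Payload 4.4 kg.
Tool frame: the origin (TCP) lies midway between the tips of the shut fingers; the grasp point (between the pads) lies 19 mm behind it; z points along the fingers, y is the line along which they close (so a half turn about z gives the same grasp; the last joint's range is limited). The gripper opens to 85 mm and grips with 20 to 120 N. Pads are 22 mm wide; open, the fingers measure 114 mm over their backs; the gripper's body (76 mm by 85 mm) begins 54 mm behind the grasp point. The pads swing forward as they close: fully open they stand 13 mm farther back than shut.
Start: joints at [1.189, 0.628, 0.038, 1.517, -0.027, 0.996, -0.02], TCP at [0.202, -0.618, 0.231] pointing down, gripper open.
Joint ranges: [-3.06, 3.06], [-0.37, 2.12], [-1.25, 1.32], [0.18, 2.47], [-1.1, 4.24], [0.23, 1.98], [-2.94, 2.94]. Speed limits (rad/s): [2.57, 2.57, 3.14, 3.14, 3.14, 3.14, 3.14].

INTERFACE

Orientations are given as a 3x3 rotation matrix whose columns are the frame's x, y, z axes.
In Python, from bench import ctrl, optics gives the robot as it stands. The module is installed in compiled form; this text tells all that it offers.
- The arm moves only by the shell command python3 -m jog 'ROWS' [FORCE]. ROWS is JSON, a list of rows, each a list of 7 numbers: the shift along the tool's x, y, z in units of 30 mm (1.0 is 30 mm), then the turn, a rotation vector about the tool's x, y, z in units of 6 degrees (1.0 is 6 degrees), then the opening, from 0 (shut) to 1 (fully open). In form: [[tx, ty, tz, ax, ay, az, grip], ...]. A call has 1 to 8 rows; each row shifts and turns the commanded pose from where the row before left it, along the tool's axes as they then stand; what a row does not reach is not made up. A row lasts 1/12 s, in which the tool goes at most 41.7 mm and 7.16 degrees, less where a joint would pass 70% of its speed; a pose out of reach is approached as far as the arm can. A call is refused whole if a number of a shift passes 1 or a number of a turn 1, either way. A call with a gripper value outside its range is refused whole. The fingers move at their own pace and stop on an object; FORCE is the grip in N (left out, the last holds). Time passes only in rows, so rows that do not move let the fingers close. It gives the time, the measured TCP pose, the force, the opening and the grip force at its end, in the units of the state.
- ctrl.observe(): the state, without advancing time (a new reading comes with each control period).
- optics.get_image(name): name is "scene" or "top" or "wrist"; returns a dict with "frame" (420x560x3 uint8, blue, green, red), "K" (3x3 intrinsics, pixels), "D" ([k1, k2, p1, p2, k3] as OpenCV has them; the pictures are not rectified), "cam_to_world" (4x4, takes a point from camera to world coordinates). Camera axes: x right, y up, looking along -z (the intrinsics and any distortion apply to the point x, -y, -z); pixel columns grow to the right and rows downward; lengths in m; the calibration is good to about 2 mm. A picture is of the moment at which its call begins. There is no depth.
- ctrl.close_job(): hands the job in; it is judged then, once.
The state is a dict: "time": time; "joints": joint angles; "qd": joint speeds; "effort": joint torques, N m; "eef_pos": TCP position; "eef_rot": TCP orientation; "wrist_force": force on the tool from outside, world axes, zero at the start; "ft_torque": the same for the moment, N m; "grip_width": finger opening in m; "grasp_force": force on a finger pad.
Only numpy, scipy, OpenCV 4.12 (cv2) and the standard library are available. Lean on these libraries where they do the work, as an engineer would, in place of code of your own. Each camera call takes 0.05 s, during which the arm holds its last target. There are 200 camera calls.

## Working session

There is one attempt and no reset: what is moved stays moved. The work goes in short steps, Python scripts to look and compute and a shell command to move; the robot and the scene stay as the last step left them, time stands still between calls to the robot, and variables do not carry over. Pictures are saved under pics/ and viewed, at most 10 in all, crops included, and the job is handed in when it is done.

```bash
mkdir -p pics; python3 - <<'E'
from bench import ctrl, optics
import cv2,numpy as np,pickle
d={}
for n in ["scene","top"]:
    im=optics.get_image(n); d[n]=im; cv2.imwrite(f"pics/{n}0.png",im["frame"]); print(n,im["K"],im["D"],np.round(im["cam_to_world"],3))
pickle.dump(d,open("d0.pkl","wb"))
s=ctrl.observe(); print(s["time"],np.round(s["eef_pos"],3),np.round(s["eef_rot"],3),s["grip_width"])
E
```

```text
scene [[415.81496565   0.         282.99325208]
 [  0.         415.81496565 214.68796439]
 [  0.           0.           1.        ]] [-0.05487638  0.          0.          0.          0.        ] [[-0.669  0.437 -0.6   -0.137]
 [-0.743 -0.41   0.529  0.583]
 [-0.015  0.8    0.599  0.764]
 [ 0.     0.     0.     1.   ]]
top [[506.83943348   0.         276.85694122]
 [  0.         506.83943348 200.1821808 ]
 [  0.           0.           1.        ]] [-0.00863819  0.          0.          0.          0.        ] [[-0.016  0.986 -0.165  0.316]
 [-1.    -0.015  0.009  0.009]
 [ 0.006  0.165  0.986  1.299]
 [ 0.     0.     0.     1.   ]]
0.1 [ 0.202 -0.617  0.231] [[ 0.951  0.311 -0.001]
 [ 0.311 -0.951  0.002]
 [ 0.    -0.002 -1.   ]] 0.08531770241274132
```

View pics/scene0.png

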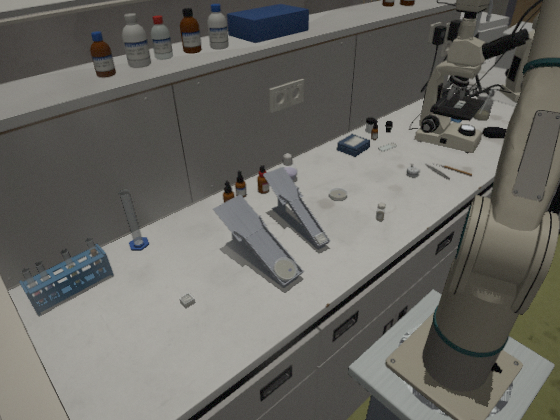

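View pics/top0.png

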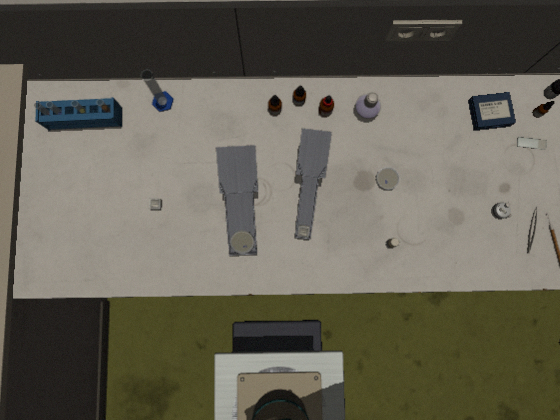

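The scene view shows the spare box at (187,299). In the top view it is at (156,204), the narrow chute runs from its deck top edge (315,130) to the waiting box (303,232), and the dish is at (387,179). I'll enlarge these regions for accurate corners.

```bash
cat > h.py <<'E'
import cv2,numpy as np
def ray(im,uv):
    p=cv2.undistortPoints(np.array([[uv]],float),im["K"],np.array(im["D"]))[0,0]
    T=np.array(im["cam_to_world"]); return T[:3,3],T[:3,:3]@np.array([p[0],-p[1],-1])
def at_z(im,uv,z):
    o,d=ray(im,uv); return o+d*(z-o[2])/d[2]
def proj(im,P):
    T=np.array(im["cam_to_world"]); q=(np.asarray(P,float).reshape(-1,3)-T[:3,3])@T[:3,:3]
    return cv2.projectPoints(q*[1,-1,-1],np.zeros(3),np.zeros(3),im["K"],np.array(im["D"]))[0][:,0]
E
python3 - <<'E'
import pickle,cv2,numpy as np
from h import *
d=pickle.load(open("d0.pkl","rb")); f=d["top"]["frame"]
a=cv2.resize(f[120:250,280:350],None,fx=4.5,fy=4.5,interpolation=cv2.INTER_CUBIC)
b=cv2.resize(f[184:224,136:176],None,fx=9,fy=9,interpolation=cv2.INTER_CUBIC)
c=np.zeros((600,700,3),np.uint8); c[:a.shape[0],:a.shape[1]]=a; c[:360,330:690]=b
cv2.imwrite("pics/c1.png",cv2.convertScaleAbs(c,alpha=1.5))
for n,uv,z in [("spare",(156,204),.015),("wait",(303,232),.03),("load",(314,152),.115),("decktop",(316.5,130),.135),("dish",(387,179),.014)]: print(n,np.round(at_z(d["top"],uv,z),3))
print(np.round(at_z(d["scene"],(187,299),.015),3))
E
```

```text
spare [0.526 0.307 0.015]
wait [ 0.447 -0.067  0.03 ]
load [ 0.631 -0.093  0.115]
decktop [ 0.68  -0.099  0.135]
dish [ 0.583 -0.29   0.014]
[0.521 0.313 0.015]
```

View pics/c1.png

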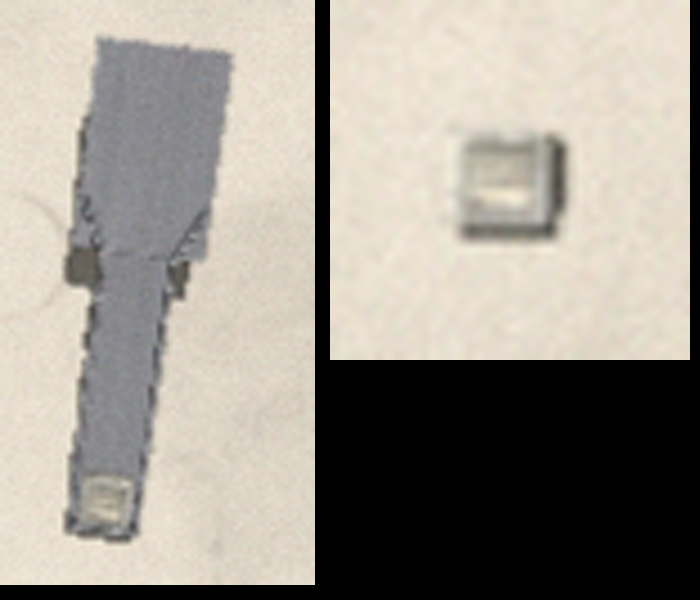

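```bash
python3 - <<'E'
import pickle
from h import *
d=pickle.load(open("d0.pkl","rb")); t=d["top"]
a=at_z(t,(301.8,128.4),.1335);b=at_z(t,(331.8,131.6),.1335)
w=at_z(t,(303.6,231.1),.040); m=(a+b)/2
print("deck",a,b,np.linalg.norm(a-b),"wait",w,"mid",m)
u=m-w;u[2]=0;print("yaw",np.degrees(np.arctan2(u[1],u[0])),"edge yaw",np.degrees(np.arctan2(*( (a-b)[:2]*[-1,1])))) 
u/=np.linalg.norm(u); L=m-u*.038; L[2]=.115; print("load",L, "wait below load",(w-L)@u)
print("proj scene load",proj(d["scene"],L))
print("spare",at_z(t,(155.1,204.2),.015))
E
python3 -m jog '[[1,0,0,0,0,1,1],[1,-0.3,0,0,0,1,1],[1,-0.6,0,0,0,1,1],[0.9,-1,0,0,0,0,1],[0.9,-1,0,0,0,0,1],[0.9,-1,0,0,0,0,1],[0.9,-1,0,0,0,0,1],[0.9,-1,0,0,0,0,1]]'
```

```text
deck [ 0.68482319 -0.06433852  0.1335    ] [ 0.67585857 -0.13583467  0.1335    ] 0.07205597433793846 wait [ 0.44821009 -0.0681251   0.04      ] mid [ 0.68034088 -0.10008659  0.1335    ]
yaw -7.839617099379179 edge yaw -7.146796695006913
load [ 0.64269603 -0.09490337  0.115     ] wait below load -0.19632080509723182
proj scene load [[280.06408055 180.68659502]]
spare [0.5260002  0.30936488 0.015     ]
time: 0.77
eef_pos: [0.4214, -0.4203, 0.231]
eef_rot: [[1.0, 0.002, -0.001], [0.002, -1.0, 0.001], [-0.001, -0.001, -1.0]]
wrist_force: [0.6, -1.1, 0.9]
grip_width: 0.0855
grasp_force: 0.0
```

```bash
python3 -m jog '[[0.15,-1,0,0,0,0,1],[0.15,-1,0,0,0,0,1],[0.15,-1,0,0,0,0,1],[0.15,-1,0,0,0,0,1],[0.15,-1,0,0,0,0,1],[0.15,-1,0,0,0,0,1],[0.15,-1,0,0,0,0,1],[0.15,-1,0,0,0,0,1]]' >/dev/null; python3 -m jog '[[0.15,-1,0,0,0,0,1],[0.15,-1,0,0,0,0,1],[0.15,-1,0,0,0,0,1],[0.15,-1,0,0,0,0,1],[0.15,-1,0,0,0,0,1],[0.15,-1,0,0,0,0,1],[0.15,-1,0,0,0,0,1],[0.15,-1,0,0,0,0,1]]'
```

```text
time: 2.1
eef_pos: [0.4915, 0.0594, 0.2311]
eef_rot: [[1.0, 0.002, -0.001], [0.002, -1.0, -0.0], [-0.001, 0.0, -1.0]]
wrist_force: [0.4, -1.2, -0.4]
grip_width: 0.0854
grasp_force: 0.0
```

```bash
python3 -m jog '[[0.15,-1,0,0,0,0,1],[0.15,-1,0,0,0,0,1],[0.15,-1,0,0,0,0,1],[0.15,-1,0.3,0,0,0,1],[0.15,-1,0.7,0,0,0,1],[0.15,-1,0.7,0,0,0,1],[0.15,-1,0.7,0,0,0,1],[0.1,-1,0.6,0,0,0,1]]' >/dev/null; python3 -m jog '[[0,-0.3,0.3,0,0,0,1],[0,0,0,0,0,0,1]]'; python3 - <<'E'
from bench import optics
import cv2,pickle
im=optics.get_image("wrist");pickle.dump(im,open("w1.pkl","wb"));cv2.imwrite("pics/w1.png",im["frame"])
E
```

```text
time: 2.93
eef_pos: [0.5232, 0.3101, 0.1294]
eef_rot: [[1.0, 0.007, -0.005], [0.007, -1.0, -0.001], [-0.005, 0.001, -1.0]]
wrist_force: [-0.4, 0.0, 0.3]
grip_width: 0.0856
grasp_force: 0.0
```

View pics/w1.png

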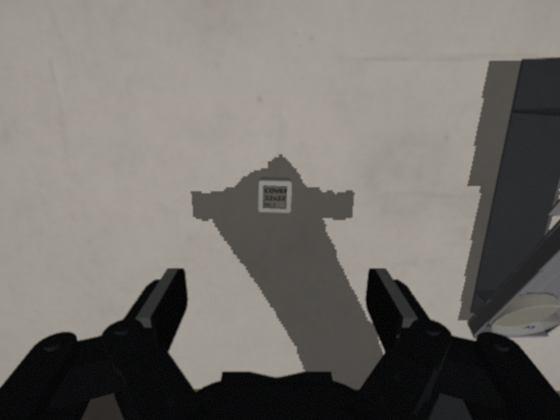

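The box top is at about (275,196) in the wrist view, between corners (259,181) and (292,213). It lies square to the fingers. I'll fit its outline and compute the offset.

```bash
python3 - <<'E'
import pickle
from h import *
from bench import ctrl
im=pickle.load(open("w1.pkl","rb")); g=cv2.cvtColor(im["frame"],cv2.COLOR_BGR2GRAY)
m=np.zeros_like(g); m[172:222,250:302]=(g[172:222,250:302]>g[172:222,250:302].min()/2+g[172:222,250:302].max()/2)
c=max(cv2.findContours(m,cv2.RETR_EXTERNAL,cv2.CHAIN_APPROX_NONE)[0],key=cv2.contourArea)
r=cv2.minAreaRect(c); print(r)
P=np.array([at_z(im,p,.015) for p in cv2.boxPoints(r)]); print(P.round(4)); 
e=P[1]-P[0]; print("centre",P.mean(0).round(4),"sides",[np.linalg.norm(P[i]-P[i-1]).round(4) for i in range(4)],"yaw",np.degrees(np.arctan2(e[1],e[0])))
s=ctrl.observe();R=np.array(s["eef_rot"]);C=P.mean(0);C[2]=.004;print(s["eef_pos"],"shift units",(R.T@(C-s["eef_pos"])/.03).round(2))
E
```

```text
((274.5, 196.0), (32.0, 33.0), 90.0)
[[0.5419 0.3267 0.015 ]
 [0.5421 0.2992 0.015 ]
 [0.5136 0.2985 0.015 ]
 [0.5134 0.3271 0.015 ]]
centre [0.5277 0.3129 0.015 ] sides [np.float64(0.0285), np.float64(0.0275), np.float64(0.0285), np.float64(0.0285)] yaw -89.57671048776726
[0.5244527  0.30740216 0.13081493] shift units [ 0.12 -0.19  4.23]
```

```bash
python3 -m jog '[[0.12,-0.18,0.7,0,0,0,0.7],[0,0,0.9,0,0,0,0.7],[0,0,0.9,0,0,0,0.7],[0,0,0.8,0,0,0,0.7],[0,0,0.6,0,0,0,0.7],[0,0,0.3,0,0,0,0.7],[0,0,0,0,0,0,0.7],[0,0,0,0,0,0,0.7]]'
```

```text
time: 3.65
eef_pos: [0.5304, 0.3113, 0.0073]
eef_rot: [[1.0, 0.0, 0.001], [0.0, -1.0, -0.0], [0.001, 0.0, -1.0]]
wrist_force: [0.6, -0.5, -0.2]
grip_width: 0.0597
grasp_force: 0.0
```

```bash
python3 -m jog '[[-0.05,0,0.1,0,0,0,0.7],[0,0,0,0,0,0,0.3],[0,0,0,0,0,0,0.2],[0,0,0,0,0,0,0.1],[0,0,0,0,0,0,0.1],[0,0,0,0,0,0,0.1],[0,0,0,0,0,0,0.1],[0,0,0,0,0,0,0.1]]' 25
```

```text
time: 4.32
eef_pos: [0.5285, 0.3128, 0.0044]
eef_rot: [[1.0, 0.002, 0.001], [0.002, -1.0, 0.001], [0.001, -0.001, -1.0]]
wrist_force: [-0.4, -0.9, 6.0]
grip_width: 0.0281
grasp_force: 25.6
```

```bash
python3 -m jog '[[0,0,-0.5,0,0,0,0.1],[0,0,-0.9,0,0,0,0.1],[0,0,-1,0,0,0,0.1],[0,0,-1,0,0,0,0.1],[0,0,-1,0,0,0,0.1],[0,0,-1,0,0,0,0.1],[0.3,0.3,-1,0,0,0,0.1],[0.4,0.5,-1,0,0,0,0.1]]';python3 -m jog '[[0.2,0.9,-0.4,0,0,0,0.1],[0.2,1,0,0,0,0,0.1],[0.2,1,0,0,0,0,0.1],[0.2,1,0,0,0,0,0.1],[0.2,1,0,0,0,0,0.1],[0.2,1,0,0,0,0,0.1],[0.2,1,0,0,0,0,0.1],[0.2,1,0,0,0,0,0.1]]'
```

```text
time: 4.98
eef_pos: [0.5475, 0.2907, 0.227]
eef_rot: [[1.0, 0.006, -0.001], [0.006, -1.0, 0.002], [-0.001, -0.002, -1.0]]
wrist_force: [1.2, 1.0, -1.1]
grip_width: 0.0283
grasp_force: 24.9
time: 5.65
eef_pos: [0.5973, 0.0501, 0.2374]
eef_rot: [[1.0, 0.002, -0.0], [0.002, -1.0, -0.0], [-0.0, 0.0, -1.0]]
wrist_force: [0.4, -0.3, -0.7]
grip_width: 0.0284
grasp_force: 24.9
```

```bash
python3 -m jog '[[0.3,1,0,0,0,0,0.1],[0.3,1,0,0,0,0,0.1],[0.3,1,0,0,0,0,0.1],[0.3,1,0,0,0,0,0.1],[0.2,0.7,0,0,0,0.6,0.1],[0,0,0,0,0,0.65,0.1],[0,0,0,0,1,0,0.1],[0,0,0,0,1,0,0.1]]' >/dev/null;python3 -m jog '[[0,0,0,0,1,0,0.1],[0,0,0,0,1,0,0.1],[0,0,0,0,0.3,0,0.1],[0,0,0,0,0,0,0.1]]'
python3 - <<'E'
from h import *
from bench import optics,ctrl
s=ctrl.observe();p=np.array(s["eef_pos"]);R=np.array(s["eef_rot"])
L=np.array([.6427,-.0949,.115]); a=np.radians(-7.5);t=np.radians(26)
n=np.array([-np.sin(t)*np.cos(a),-np.sin(t)*np.sin(a),np.cos(t)])
print("tilt err deg",np.degrees(np.arccos(-R[:,2]@n)),"x-yaw",np.degrees(np.arctan2(R[1,0],R[0,0])))
print("height over bed",(p-L)@n,"to hover at 40mm:",(R.T@(L+.04*n-p)/.03).round(2))
im=optics.get_image("scene");f=im["frame"];u,v=proj(im,p)[0].astype(int);print(u,v)
cv2.imwrite("pics/s2.png",cv2.resize(f[v-70:v+90,u-90:u+90],None,fx=3.5,fy=3.5,interpolation=cv2.INTER_CUBIC))
E
```

```text
time: 6.65
eef_pos: [0.6363, -0.089, 0.2363]
eef_rot: [[0.894, -0.129, 0.429], [-0.116, -0.992, -0.056], [0.432, -0.0, -0.902]]
wrist_force: [-0.4, -0.4, -0.4]
grip_width: 0.0284
grasp_force: 24.9
tilt err deg 0.38828446704444786 x-yaw -7.409837302960544
height over bed 0.11211683552509309 to hover at 40mm: [-1.54  0.17  2.41]
279 144
```

View pics/s2.png

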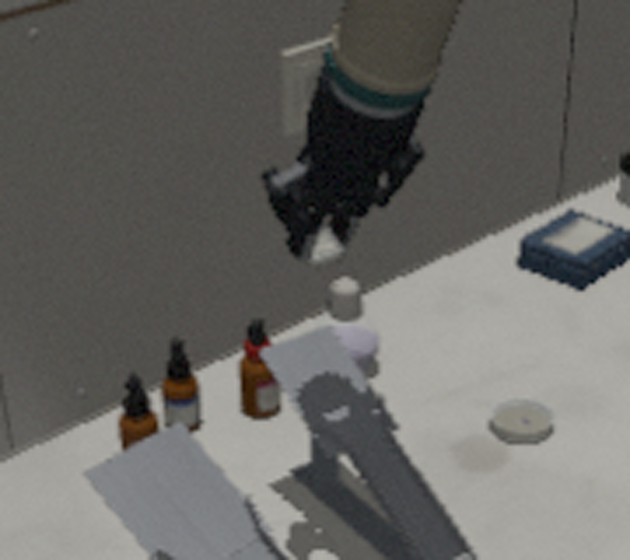

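The box is held tilted to match the bed, seen at about (325,245) in the crop, above the narrow deck at (320,365). Next I'll descend to hover and check with the wrist camera.

```bash
python3 -m jog '[[-0.5,0.1,0.5,0,0,0,0.1],[-0.6,0.07,0.8,0,0,0,0.1],[-0.44,0,0.7,0,0,0,0.1],[0,0,0.4,0,0,0,0.1],[0,0,0,0,0,0,0.1],[0,0,0,0,0,0,0.1]]'
python3 - <<'E'
from h import *
from bench import optics,ctrl
s=ctrl.observe();p=np.array(s["eef_pos"]);R=np.array(s["eef_rot"])
L=np.array([.6427,-.0949,.115]); a=np.radians(-7.5);t=np.radians(26)
n=np.array([-np.sin(t)*np.cos(a),-np.sin(t)*np.sin(a),np.cos(t)])
print("height",(p-L)@n,"to 5mm:",(R.T@(L+.005*n-p)/.03).round(2))
im=optics.get_image("wrist");f=im["frame"].copy()
h=np.array([np.cos(a),np.sin(a),0]);l=np.array([-np.sin(a),np.cos(a),0]);k=np.array([h[0],h[1],np.tan(t)])
for P in [L+.04*k+.036*l,L+.04*k-.036*l,L+.0*k+.036*l,L-.0*k-.036*l,L+.04*k]:
    q=proj(im,P)[0]; print(q.round(1)); cv2.circle(f,tuple(int(v) for v in q),3,(0,0,255),1)
cv2.imwrite("pics/w2.png",f)
E
```

```text
time: 7.2
eef_pos: [0.6358, -0.0846, 0.1931]
eef_rot: [[0.901, -0.121, 0.417], [-0.116, -0.993, -0.037], [0.418, -0.016, -0.908]]
wrist_force: [0.0, 0.0, -0.4]
grip_width: 0.0281
grasp_force: 24.9
height 0.07379994356312387 to 5mm: [-0.85  0.35  2.31]
[242.8 193.5]
[344.3 194.3]
[244.8 249.2]
[339.8 250.2]
[293.4 193.9]
```

View pics/w2.png

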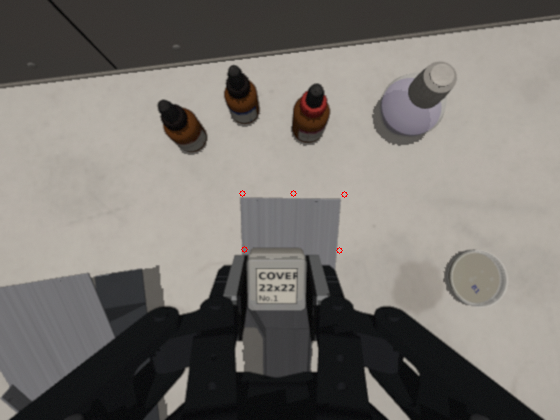

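The deck's top corners appear at (241,198) and (340,199), about 2 mm left of the prediction. The box is at about (276,280), so it needs roughly 9 mm to the right.

```bash
python3 -m jog '[[-0.2,0.1,0.3,0,0,0,0.1],[-0.2,0.1,0.3,0,0,0,0.1],[-0.2,0.1,0.3,0,0,0,0.1],[-0.2,0,0.3,0,0,0,0.1],[0,0,0.3,0,0,0,0.1],[0,0,0.3,0,0,0,0.1],[0,0,0,0,0,0,0.1],[0,0,0,0,0,0,0.1]]'
cat > st.py <<'E'
from h import *
from bench import ctrl
s=ctrl.observe();p=np.array(s["eef_pos"]);R=np.array(s["eef_rot"])
L=np.array([.6427,-.0939,.115]); a=np.radians(-7.5);t=np.radians(26)
n=np.array([-np.sin(t)*np.cos(a),-np.sin(t)*np.sin(a),np.cos(t)])
print(np.round(s["joints"],2),"height",(p-L)@n,"to 3mm:",(R.T@(L+.003*n-p)/.03).round(2),"tilt err",(R.T@-n).round(3),"yaw",np.degrees(np.arctan2(R[1,0],R[0,0])))
E
python3 st.py
```

```text
time: 7.92
eef_pos: [0.6418, -0.0945, 0.1456]
eef_rot: [[0.91, -0.123, 0.395], [-0.119, -0.992, -0.033], [0.396, -0.017, -0.918]]
wrist_force: [0.1, -0.6, -0.3]
grip_width: 0.0281
grasp_force: 25.0
[-0.11  0.63  0.33  2.02 -1.1   0.23 -0.53] height 0.027861008590832043 to 3mm: [-0.38 -0.01  0.85] tilt err [0.046 0.019 0.999] yaw -7.459701253838246
```

Joints 5 and 6 are at their range ends, so the full tilt isn't reachable. I'll untilt a few degrees while going down.

```bash
python3 -m jog '[[-0.1,0,0.15,0,-0.5,0,0.1],[-0.1,0,0.15,0,-0.4,0,0.1],[-0.1,0,0.15,0,0,0,0.1],[0,0,0.15,0,0,0,0.1],[0,0,0,0,0,0,0.1],[0,0,0,0,0,0,0.1]]'; python3 st.py
```

```text
time: 8.42
eef_pos: [0.6382, -0.0938, 0.1254]
eef_rot: [[0.944, -0.123, 0.307], [-0.122, -0.992, -0.021], [0.307, -0.017, -0.951]]
wrist_force: [-0.5, -1.1, 0.1]
grip_width: 0.0279
grasp_force: 25.0
[-0.2   0.7   0.48  1.95 -0.99  0.39 -0.67] height 0.011291000053881355 to 3mm: [ 0.02 -0.01  0.28] tilt err [0.141 0.019 0.99 ] yaw -7.357231611799006
```

```bash
python3 -m jog '[[0,0,0.07,0,0,0,0.1],[0,0,0.05,0,0,0,0.1],[0,0,0,0,0,0,0.1],[0,0,0,0,0,0,0.1]]'; python3 st.py; python3 - <<'E'
from bench import optics
import cv2
f=optics.get_image("scene")["frame"]
cv2.imwrite("pics/s3.png",cv2.resize(f[110:270,200:360],None,fx=3.7,fy=3.7,interpolation=cv2.INTER_CUBIC))
E
```

```text
time: 8.75
eef_pos: [0.64, -0.0942, 0.1224]
eef_rot: [[0.944, -0.122, 0.308], [-0.121, -0.992, -0.022], [0.308, -0.016, -0.951]]
wrist_force: [-0.3, 0.5, 0.1]
grip_width: 0.0282
grasp_force: 25.0
[-0.2   0.7   0.48  1.95 -0.99  0.38 -0.66] height 0.007799651069937862 to 3mm: [-0.01 -0.02  0.16] tilt err [0.14  0.018 0.99 ] yaw -7.323431846791817
```

View pics/s3.png

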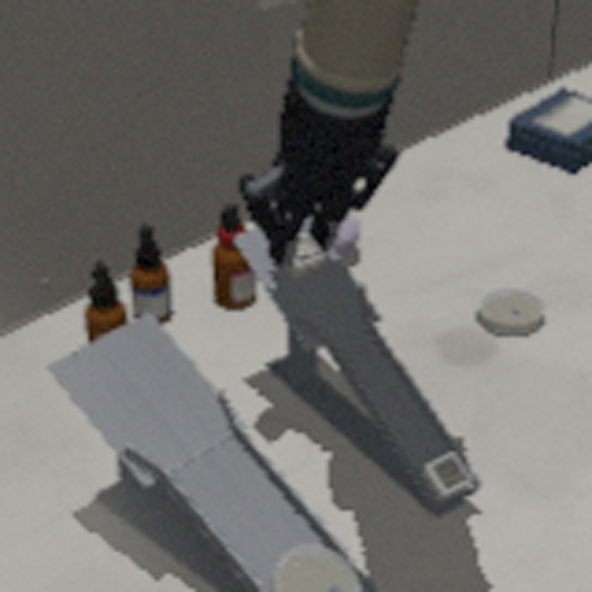

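The box at (305,265) in the crop sits just above the deck, centred, with a clear run to the waiting box at (450,472). I'll release it and then retract.

```bash
python3 -m jog '[[0,0,0.03,0,0,0,0.1],[0,0,0,0,0,0,0.1],[0,0,0,0,0,0,0.7],[0,0,0,0,0,0,0.8],[0,0,0,0,0,0,0.8],[0,0,0,0,0,0,0.8],[0,0,-0.3,0,0,0,0.8],[0,0,-0.8,0,0,0,0.8]]'; python3 -m jog '[[0,0,-1,0,0,0,0.8],[0,0,-1,0,0,0,0.8],[0,0,-1,0,0,0,0.8],[0,0,0,0,0,0,0.8],[0,0,0,0,0,0,0.8],[0,0,0,0,0,0,0.8],[0,0,0,0,0,0,0.8],[0,0,0,0,0,0,0.8]]';  python3 - <<'E'
from bench import optics
import cv2,numpy as np
f=optics.get_image("scene")["frame"]; g=optics.get_image("top")["frame"]
r=lambda a,k:cv2.resize(a,None,fx=k,fy=k,interpolation=cv2.INTER_CUBIC)
a=r(f[150:270,240:350],4); b=r(g[140:260,270:350],4)
cv2.imwrite("pics/s4.png",np.hstack([a,b]))
E
```

```text
time: 9.47
eef_pos: [0.6288, -0.0928, 0.1508]
eef_rot: [[0.945, -0.122, 0.303], [-0.121, -0.992, -0.021], [0.303, -0.017, -0.953]]
wrist_force: [0.7, 0.3, 0.2]
grip_width: 0.0685
grasp_force: 0.0
time: 10.13
eef_pos: [0.602, -0.0911, 0.2372]
eef_rot: [[0.944, -0.122, 0.305], [-0.121, -0.992, -0.022], [0.306, -0.016, -0.952]]
wrist_force: [0.1, -0.0, 0.3]
grip_width: 0.0686
grasp_force: 0.0
```

View pics/s4.png

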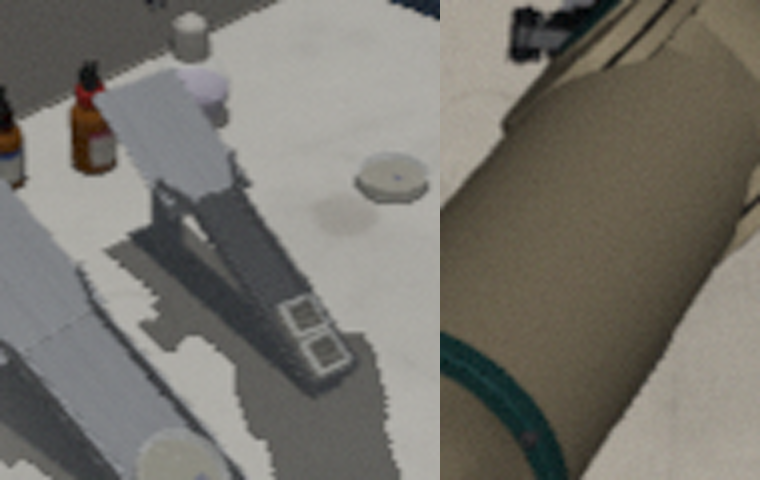

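The loaded box, at (302,315) in the left crop, rests flat in the channel against the waiting box at (325,352). The dish has not moved and the gripper is clear.

```bash
python3 -c "
from bench import ctrl
print(ctrl.close_job())"
```

```text
the job is handed in; nothing more can be done
None
```

The loose cover-glass box slid down the narrow chute on its own and rests lid up against the waiting box; the petri dish was not moved, and the job is handed in (no verdict was returned).

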